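# Stand the knocked-over tube rack back against its bench stop

## Task

The empty tube rack has been knocked onto its long side. Without gripping or lifting it, push it gently over with the fingertips so that it stands on its base again with the holes on top, then push it back until its long side lies flat against the low blue-faced bench stop, within the length of the stop. Leave everything else on the bench where it stands.

Things in the scene. Friction and masses are not known exactly. Their poses are not given: they have to be found in the camera images.
- tube_rack: Loose white plastic rack with twelve 16 mm holes, about 0.14 kg; standing it is 72 mm deep (x), 193 mm long (y), 62 mm high (z). Origin: centre of its underside; z points out of the holes, y along its length. It starts lying on a long side, 72 mm high: z level and roughly toward the robot, x up, holes facing the robot, base facing the stop.
- rack_middle (a point): Middle of the rack, 31 mm above its underside's centre along its z: 36 mm above the bench as it lies, 31 mm when it stands. Pushed near its upper edge, from the holes toward the base, it tips about the lower edge of its base and falls onto its base once past about 45 degrees. Let the fingertip rise with the deck as it turns: dragged level, the finger holds it down and it slides.
- rack_deck (a point): Centre of the top of the holed deck, 55 mm above the underside along z. The deck is a block from 28 to 55 mm up, 174 mm long and as deep as the rack; the base is a 6 mm plate, open between; 6 mm end walls rise to 62 mm. Standing, the rack slides when pushed low on the deck (about 30 mm up); pushed high it may tip again.
- bench_stop: Fixed low bench stop: an aluminium angle with a blue facing strip toward the robot, 300 mm long (y), 29 mm deep, 24 mm high, screwed to the worktop. Origin: at worktop height, at the middle of the foot of the blue front face; x points level away from the robot, at right angles to that face, y along it. The rack standing flat against it has its origin 36 mm in front of the face.
- stain_bottle_1: Bystander: brown stain bottle with white cap, 44 mm across, 98 mm high; origin at the centre of its underside.
- stain_bottle_2: Bystander: dark blue stain bottle with blue cap, 44 mm across, 98 mm high; origin at the centre of its underside.
- strip_vial: Bystander: white vial with green cap, 46 mm across, 98 mm high; origin at the centre of its underside.
- sample_cup: Bystander: white cup with yellow lid, 67 mm across, 68 mm high; origin at the centre of its underside.
- oil_bottle: Bystander: small brown bottle with black cap, 25 mm across, 62 mm high; origin at the centre of its underside.
- stapler: Bystander: blue and black stapler, 25 x 111 x 41 mm; origin at the centre of its underside.
- timer: Bystander: white bench timer with three coloured keys, 60 x 68 x 24 mm; origin at the centre of its underside.

How it is judged:
At the end, for the whole second after the job is handed in: The rack stands on its base, holes up (within 0.06 rad), at rest on the worktop, its long side against the blue face of the stop: no more than 6 mm off it at the middle and parallel within 0.06 rad, and overhanging neither end of the stop by more than about 1 cm (angle between tube_rack's own z axis and vertical below 0.06 rad and height (world z) of rack_middle below 0.036 m and x of tube_rack in the frame of bench_stop between -0.042 and -0.03 m and y of tube_rack in the frame of bench_stop between -0.065 and 0.065 m and angle between the x axis of tube_rack and the x axis of bench_stop, either way round below 0.06 rad and linear speed of tube_rack below 0.02 m/s); the robot touches nothing.
It fails at once if the rack is lifted off the bench (its middle more than 65 mm up) (height (world z) of rack_middle above 0.065 m).
It fails at once if the fingers squeeze or ram the rack with more than 35 N (contact force between the fingers and tube_rack above 35 N).
It fails at once if one of the other things (bottles, vial, cup, stapler, timer) is shifted by more than 20 mm (distance of any of stain_bottle_1, stain_bottle_2, strip_vial, sample_cup, oil_bottle, stapler, timer from where it was at the start of the episode above 0.02 m).
It fails at once if one of the other things is knocked over (angle between any of stain_bottle_1, stain_bottle_2, strip_vial, sample_cup, oil_bottle, stapler, timer's own z axis and vertical above 0.35 rad).
It also fails if it takes over 61 s, if anything falls off the work surface, if the arm or the gripper's body presses on something with over 40 N, if the wrist force passes 120 N, or if a joint passes its speed limit or range.

## Robot

A 6-joint arm with a two-finger parallel gripper is mounted at the origin on a cart in front of the work surface, level with it; the furniture and walls round the work are solid. World frame = base frame: x ahead of the robot, y to its left, z up, the work surface at z = 0. Lengths are in m, angles in rad, forces in N, time in s.
With the tool pointing down it reaches from about 0.25 to 0.725 m from the base axis. Payload 9.7 kg.
Tool frame: the origin (TCP) lies midway between the tips of the shut fingers; the grasp point (between the pads) lies 19 mm behind it (arm.pinch_z is the distance from the TCP to the grasp point, in m); z points along the fingers, y is the line along which they close (so a half turn about z gives the same grasp; the last joint's range is limited). The gripper opens to 85 mm and grips with 20 to 120 N. Pads are 22 mm wide; open, the fingers measure 114 mm over their backs; the gripper's body (76 mm by 85 mm) begins 54 mm behind the grasp point. The pads swing forward as they close: fully open they stand 13 mm farther back than shut.
Start: joints at [-1.281, 0.087, 0.176, 1.66, 0, 1.571], TCP at [0.157, -0.527, 0.231] pointing down, gripper open.
Joint ranges: [-3.13, 3.13], [-0.85, 1.81], [-1.15, 1.24], [-2.2, 2.28], [-1.44, 1.52], [-3.14, 3.14]. Speed limits (rad/s): [2.22, 2.22, 2.57, 3.14, 3.14, 3.14].

## Interface

Orientations are given as a unit quaternion [w, x, y, z].
In Python, from bench import arm, camera, order gives the robot as it stands. The module is installed in compiled form; this text tells all that it offers.
- The arm moves only by the tool jog_arm, never from a script. Its argument "rows" is a list that holds one entry, the list of rows, each a list of 5 numbers: the shift along the world's x, y, z in mm, then the turn about the world's z in rad, then the closure, from -1 (fully open) to 1 (shut), so that 0 is half open. A call has 1 to 20 rows; each row shifts and turns the commanded pose from where the row before left it; what a row does not reach is not made up. A row lasts 1/8 s, in which the tool goes at most 62.5 mm and 10.7 degrees, less where a joint would pass 70% of its speed; a pose out of reach is approached as far as the arm can. A call is refused whole if a number of a shift passes 62.5 or a number of a turn 0.188, either way. A call with a gripper value outside its range is refused whole. The fingers move at their own pace and stop on an object; "newtons" is the grip in N (left out, the last holds). Time passes only in rows, so rows that do not move let the fingers close. It gives the time, the measured TCP pose, the force, the opening and the grip force at its end, in the units of the state.
- arm.state(): the state, without advancing time (a new reading comes with each control period).
- camera(name): name is "scene" or "side" or "wrist"; returns a dict with "img" (420x560x3 uint8, red, green, blue), "depth" (420x560 float32, m along the optical axis (not along the pixel's ray), 0 where there is no reading), "K" (3x3 intrinsics, pixels), "R" (3x3) and "t" (3): a world point X has camera coordinates R X + t. Camera axes: x right, y down, z forward; pixel columns grow to the right and rows downward; lengths in m; the calibration is good to about 2 mm. A picture is of the moment at which its call begins.
- order.close_job(): hands the job in; it is judged then, once.
The state is a dict: "time_s": time; "joint_positions": joint angles; "joint_velocities": joint speeds; "joint_torque": joint torques, N m; "eef_pos": TCP position; "ee_rot": TCP orientation; "contact_force": force on the tool from outside, world axes, zero at the start; "moment": the same for the moment, N m; "gripper_width": opening from 0.0 (shut) to 1.0 (fully open); "grasp_force": force on a finger pad.
Only numpy, scipy, OpenCV 4.12 (cv2) and the standard library are available. Lean on these libraries where they do the work, as an engineer would, in place of code of your own. Each camera call takes 0.05 s, during which the arm holds its last target. There are 200 camera calls.

## Working session

There is one attempt and no reset: what is moved stays moved. The work goes in short steps, Python scripts to look and compute and a tool call to move; the robot and the scene stay as the last step left them, time stands still between calls to the robot, and variables do not carry over. Pictures are saved under pics/ and viewed, at most 10 in all, crops included, and the job is handed in when it is done.

Besides the shell and the picture viewer there is one more tool, called after "Emit:" in YAML: its name, and indented under it one key for each argument. jog_arm: Moves the arm, as the interface text tells. Its arguments: {"type":"object","properties":{"rows":{"type":"array"},"newtons":{"type":"number"}},"required":["rows"]}

```bash
mkdir -p pics; cat > h.py <<'E'
import numpy as np, cv2
from bench import arm, camera, order
def cloud(c):
    d=c["depth"]; v,u=np.mgrid[:d.shape[0],:d.shape[1]]
    K=c["K"]; P=np.stack([(u-K[0,2])/K[0,0]*d,(v-K[1,2])/K[1,1]*d,d],-1)
    W=(P-c["t"])@c["R"]; W[d==0]=np.nan
    return W
def save(c,n): cv2.imwrite("pics/"+n,c["img"][:,:,::-1])
E
python3 - <<'E'
from h import *
for n in ("scene","side"):
    c=camera(n); save(c,n+"0.png"); np.savez(n+"0.npz",**c)
    print(n,"cam at",-c["R"].T@c["t"])
s=arm.state(); print(s["eef_pos"],s["ee_rot"],s["gripper_width"],s["time_s"])
E
```

```text
scene cam at [-0.29179082  0.55377208  0.95217954]
side cam at [0.00919978 1.01475608 1.01203336]
[ 0.15711255 -0.52685944  0.2306764 ] [-5.81893181e-04  9.89516874e-01  1.44416100e-01 -9.11325208e-05] 1.0063469169006034 0.1
```

View pics/scene0.png

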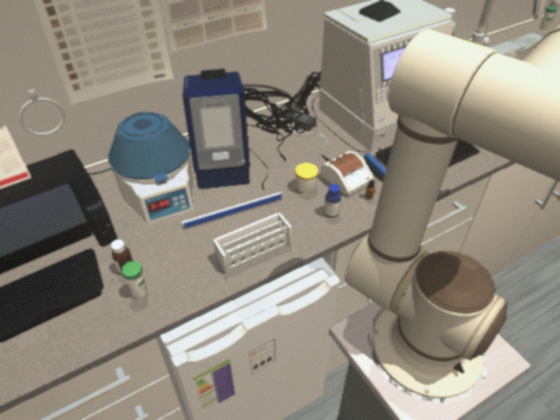

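View pics/side0.png

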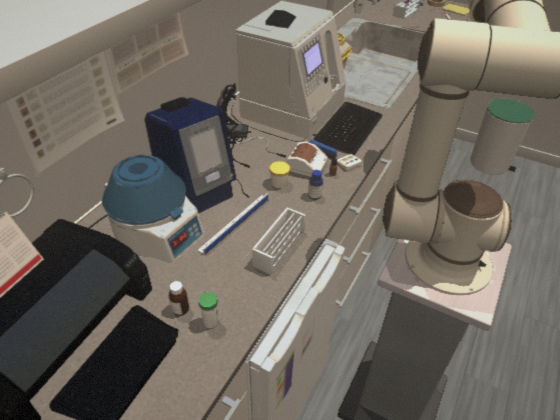

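The scene view shows the rack at about (253,243), lying, with the blue stop behind it at (233,211). The blue bottle is at (333,200), the cup at (306,178), and the brown and green-capped bottles at (122,255) and (135,280). The side view agrees: rack (279,240), stop (236,222).

```bash
python3 - <<'E'
from h import *
for n,rb,sb in (("scene",(212,212,296,275),(178,190,288,230)),("side",(248,205,310,276),(195,190,272,256))):
    c=dict(np.load(n+"0.npz")); W=cloud(c); im=c["img"].astype(int)
    def box(b,m): 
        M=np.zeros(m.shape,bool); M[b[1]:b[3],b[0]:b[2]]=1; return W[M&m]
    ok=np.isfinite(W[...,2])
    blue=ok&(im[...,2]-im[...,0]>40)
    B=box(sb,blue); B=B[(B[:,2]>-.005)&(B[:,2]<.04)]
    r=cv2.minAreaRect((B[:,:2]*1000).astype(np.float32)); print(n,"blue",len(B),r,"z",B[:,2].min(),B[:,2].max())
    Fm=B[B[:,2]<.02]; p=np.polyfit(Fm[:,1],Fm[:,0],1); print(" face x=a*y+b",p,"y",np.percentile(B[:,1],[0,1,99,100]))
    S=box(sb,ok); S=S[(S[:,2]>.018)&(S[:,2]<.035)]; r=cv2.minAreaRect((S[:,:2]*1000).astype(np.float32)); print(" stop top",r,len(S))
    R=box(rb,ok); T=R[(R[:,2]>.062)&(R[:,2]<.085)]
    r=cv2.minAreaRect((T[:,:2]*1000).astype(np.float32)); print(" rack top",r,len(T),np.median(T[:,2])); print(cv2.boxPoints(r))
    # things
    A=W[ok&(W[...,2]>.015)&(W[...,2]<.13)]; A=A[(A[:,0]>.2)&(A[:,0]<.9)&(abs(A[:,1])<.6)]
    g=np.zeros((140,240),np.uint8); ij=np.floor(np.c_[(A[:,0]-.2)/.005,(A[:,1]+.6)/.005]).astype(int); g[ij[:,0],ij[:,1]]=1
    k,l,st,ce=cv2.connectedComponentsWithStats(g)
    for i in range(1,k):
        if st[i,4]>15:
            z=A[l[ij[:,0],ij[:,1]]==i][:,2].max(); x,y,w,h=st[i,:4]*5
            print("  obj x %d..%d y %d..%d zmax %.3f"%(y+200,y+h+200,x-600,x+w-600,z))
E
```

```text
scene blue 423 ((586.9043579101562, 183.18182373046875), (293.5331115722656, 42.00265121459961), 75.53263854980469) z 0.001463584515541676 0.037035258345260495
 face x=a*y+b [0.12406882 0.5639855 ] y [0.03668612 0.040405   0.31929494 0.32174768]
 stop top ((593.5479125976562, 184.228271484375), (281.2470703125, 144.71221923828125), 54.14754867553711) 375
 rack top ((435.0455322265625, 197.90213012695312), (193.86061096191406, 65.03876495361328), 89.28446960449219) 791 0.0684872300283579
[[401.3182  101.38548]
 [466.3519  100.57329]
 [468.77286 294.41876]
 [403.73917 295.23096]]
  obj x 395..470 y 100..300 zmax 0.075
  obj x 425..490 y -600..-510 zmax 0.024
  obj x 425..455 y -205..-180 zmax 0.064
  obj x 420..465 y -80..-35 zmax 0.100
  obj x 435..485 y 475..525 zmax 0.100
  obj x 470..580 y -295..-265 zmax 0.044
  obj x 470..605 y -245..-120 zmax 0.078
  obj x 495..685 y 490..600 zmax 0.130
  obj x 520..585 y -390..-325 zmax 0.030
  obj x 525..565 y 480..530 zmax 0.099
  obj x 540..610 y -95..-20 zmax 0.072
  obj x 560..610 y 25..330 zmax 0.028
  obj x 590..900 y -425..-315 zmax 0.1
[... 800 characters left out ...]
0 y -310..-220 zmax 0.026
  obj x 400..475 y 100..305 zmax 0.077
  obj x 425..590 y -600..-315 zmax 0.035
  obj x 425..475 y -75..-30 zmax 0.101
  obj x 430..460 y -205..-175 zmax 0.066
  obj x 440..490 y 480..530 zmax 0.101
  obj x 470..580 y -300..-260 zmax 0.046
  obj x 475..615 y -245..-115 zmax 0.077
  obj x 495..690 y 490..600 zmax 0.130
  obj x 530..575 y 490..535 zmax 0.103
  obj x 545..615 y -90..-20 zmax 0.075
  obj x 565..615 y 30..330 zmax 0.028
  obj x 590..900 y -600..-310 zmax 0.130
  obj x 610..690 y -175..-160 zmax 0.029
  obj x 635..860 y 250..445 zmax 0.130
  obj x 645..740 y 80..245 zmax 0.130
  obj x 685..775 y -80..-50 zmax 0.028
  obj x 795..900 y -270..-120 zmax 0.104
```

Stop: face middle ≈ (0.587, 0.182), yaw ≈ -0.123. Rack: lies at x 0.405–0.468, y centre 0.199, yaw ≈ -0.014. I'm moving in front of it with open fingers spanning y.

Emit:
jog_arm:
  rows:
    - [[26, 56, 0, -0.0235, -1], [26, 56, 0, -0.0235, -1], [26, 56, 0, -0.0235, -1], [26, 56, 0, -0.0235, -1], [26, 56, 0, -0.0235, -1], [26, 56, 0, -0.0235, -1], [26, 56, 0, -0.0235, -1], [26, 56, 0, -0.0235, -1], [0, 56, 0, -0.0235, -1], [0, 56, 0, -0.0235, -1], [0, 56, 0, -0.0235, -1], [0, 56, 0, -0.0235, -1], [0, 56, 0, -0.0235, -1], [0, 0, 0, 0, -1], [0, 0, 0, 0, -1]]

```text
time_s: 1.98
eef_pos: [0.3777, 0.0724, 0.2313]
ee_rot: [-0.048, 0.997, 0.059, -0.004]
contact_force: [0.5, 0.4, 0.7]
gripper_width: 1.001
grasp_force: 0.0
```

Emit:
jog_arm:
  rows:
    - [[-3, 26, -10, -0.027, -1], [-3, 26, -10, -0.027, -1], [-3, 26, -10, -0.027, -1], [0, 26, -10, -0.027, -1], [0, 23, -10, -0.024, -1], [0, 0, 0, 0, -1], [0, 0, 0, 0, -1]]

```text
time_s: 2.85
eef_pos: [0.3805, 0.0913, 0.1818]
ee_rot: [-0.089, 0.995, 0.053, -0.006]
contact_force: [1.2, -0.2, 1.2]
gripper_width: 0.999
grasp_force: 0.0
```

```bash
python3 - <<'E'
from h import *
s=arm.state(); print(s["eef_pos"],s["ee_rot"],s["joint_positions"],s["contact_force"])
E
```

```text
[0.38053435 0.09128086 0.18175444] [-0.08850011  0.99462905  0.05332814 -0.00607419] [ 0.10638443 -0.31132028 -0.29094464  1.59399205  0.17762801  3.14059633] [ 1.2184413  -0.1792883   1.16682101]
```

Joint 6 hit its limit, so I need the half-turn-equivalent grasp orientation.

Emit:
jog_arm:
  rows:
    - [[0, 0, 0, 0.178, -1], [0, 0, 0, 0.178, -1], [0, 0, 0, 0.178, -1], [0, 0, 0, 0.178, -1], [0, 0, 0, 0.178, -1], [0, 0, 0, 0.178, -1], [0, 0, 0, 0.178, -1], [0, 0, 0, 0.178, -1], [0, 10, 0, 0.178, -1], [0, 10, 0, 0.178, -1], [0, 10, 0, 0.178, -1], [0, 10, 0, 0.178, -1], [-3, 15, 0, 0.178, -1], [-3, 15, 0, 0.178, -1], [-3, 15, 0, 0.178, -1], [-3, 15, 0, 0.178, -1], [0, 8, 0, 0.172, -1], [0, 0, 0, 0, -1], [0, 0, 0, 0, -1]]

```text
time_s: 5.22
eef_pos: [0.3686, 0.1992, 0.1818]
ee_rot: [0.001, 0.009, 0.996, -0.089]
contact_force: [0.8, 0.1, -0.1]
gripper_width: 0.999
grasp_force: 0.0
```

```bash
cat >> h.py <<'E'
from scipy.spatial.transform import Rotation
def st():
    s=arm.state(); q=s["ee_rot"]; R=Rotation.from_quat([q[1],q[2],q[3],q[0]]).as_matrix()
    print("t",round(s["time_s"],2),"tcp",np.round(s["eef_pos"],4),"toolz",np.round(R[:,2],3),"line yaw",round(float(np.arctan(-R[0,1]/R[1,1])),4),"F",np.round(s["contact_force"],1),"q",np.round(s["joint_positions"],2))
E
python3 -c "
from h import *
st()"
```

```text
t 5.22 tcp [0.3686 0.1992 0.1818] toolz [-0.    -0.177 -0.984] line yaw -0.0184 F [ 0.8  0.1 -0.1] q [ 0.6  -0.14 -0.15  1.66 -0.15  0.62]
```

A tilt of 0.177 rad built up at the upper limit. Overshooting gently at the opposite joint-6 limit should cancel it.

Emit:
jog_arm:
  rows:
    - [[0, 0, 2, 0.185, -1], [0, 0, 2, 0.185, -1], [0, 0, 2, 0.185, -1], [0, 0, 2, 0.185, -1], [0, 0, 2, 0.185, -1], [0, 0, 2, 0.185, -1], [0, 0, 2, 0.185, -1], [0, 0, 2, 0.185, -1], [0, 0, 2, 0.185, -1], [0, 0, 2, 0.185, -1], [0, 0, 2, 0.185, -1], [0, 0, 2, 0.185, -1], [0, 0, 2, 0.185, -1], [0, 0, 2, 0.185, -1], [0, 0, 2, 0.185, -1], [0, 0, 2, 0.185, -1], [0, 0, 2, 0.185, -1], [0, 0, 2, 0.185, -1], [0, 0, 2, 0.185, -1], [0, 0, 2, 0.185, -1]]

```text
time_s: 7.72
eef_pos: [0.3502, 0.2345, 0.2212]
ee_rot: [-0.07, 0.968, 0.242, -0.02]
contact_force: [0.4, -0.0, -0.6]
gripper_width: 1.002
grasp_force: 0.0
```

Emit:
jog_arm:
  rows:
    - [[0, 0, 0, 0.1, -1], [0, 0, 0, 0.1, -1], [0, 0, 0, 0, -1], [0, 0, 0, 0, -1]]

```text
time_s: 8.22
eef_pos: [0.3213, 0.2762, 0.2214]
ee_rot: [-0.052, 0.949, 0.311, -0.019]
contact_force: [0.0, -0.1, -0.9]
gripper_width: 0.997
grasp_force: 0.0
```

```bash
python3 -c "
from h import *
st()"
```

```text
t 8.22 tcp [0.3213 0.2762 0.2214] toolz [-0.069  0.086 -0.994] line yaw 0.6334 F [ 0.  -0.1 -0.9] q [ 0.64 -0.22 -0.13  1.66  0.11 -3.14]
```

It works: the tilt is down to 0.11. Continuing.

Emit:
jog_arm:
  rows:
    - [[0, 0, 0, 0.1, -1], [0, 0, 0, 0.1, -1], [0, 0, 0, 0.1, -1], [0, 0, 0, 0, -1]]

```text
time_s: 8.72
eef_pos: [0.2691, 0.3294, 0.2213]
ee_rot: [-0.024, 0.911, 0.411, -0.013]
contact_force: [-0.4, 0.4, -0.0]
gripper_width: 0.998
grasp_force: 0.0
```

```bash
python3 -c "
from h import *
st()"
```

```text
t 8.72 tcp [0.2691 0.3294 0.2213] toolz [-0.044  0.032 -0.999] line yaw 0.8473 F [-0.4  0.4 -0. ] q [ 0.85 -0.21 -0.12  1.66  0.05 -3.14]
```

Emit:
jog_arm:
  rows:
    - [[0, 0, 0, 0.1, -1], [0, 0, 0, 0.1, -1], [0, 0, 0, 0.08, -1], [0, 0, 0, 0, -1]]

```text
time_s: 9.22
eef_pos: [0.2123, 0.3674, 0.2213]
ee_rot: [0.0, 0.867, 0.499, -0.003]
contact_force: [-0.2, -1.2, 0.1]
gripper_width: 1.0
grasp_force: 0.0
```

```bash
python3 -c "
from h import *
st()"
```

```text
t 9.22 tcp [0.2123 0.3674 0.2213] toolz [-0.005 -0.004 -1.   ] line yaw 1.0438 F [-0.2 -1.2  0.1] q [ 1.05 -0.21 -0.12  1.66  0.   -3.14]
```

Emit:
jog_arm:
  rows:
    - [[19, -21, 0, -0.132, -1], [19, -21, 0, -0.132, -1], [19, -21, 0, -0.132, -1], [19, -21, -12, -0.132, -1], [19, -21, -12, -0.132, -1], [19, -21, -12, -0.132, -1], [19, -21, -12, -0.132, -1], [19, -21, -12, -0.134, -1], [0, 0, -30, 0, -1], [0, 0, -30, 0, -1], [0, 0, -30, 0, -1], [0, 0, -18, 0, -1], [0, 0, 0, 0, -1]]

```text
time_s: 10.85
eef_pos: [0.3639, 0.1986, 0.0525]
ee_rot: [-0.001, 1.0, -0.008, -0.004]
contact_force: [-0.3, 0.5, 0.4]
gripper_width: 0.998
grasp_force: 0.0
```

```bash
python3 -c "
from h import *
st()
c=camera('side'); save(c,'side1.png'); i=c['img'][180:300,200:360]
cv2.imwrite('pics/side1c.png',cv2.resize(i[:,:,::-1],None,fx=4,fy=4,interpolation=3))"
```

```text
t 10.85 tcp [0.3639 0.1986 0.0525] toolz [-0.007  0.001 -1.   ] line yaw -0.0151 F [-0.3  0.5  0.4] q [ 0.5  -0.23 -0.47  1.34  0.   -2.63]
```

View pics/side1c.png

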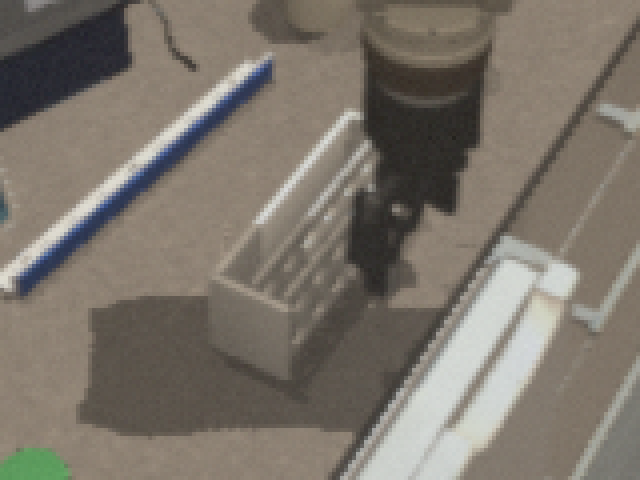

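The crop shows the rack lying with its holes toward the robot, and the fingertips (375,270) just short of the deck. Advancing to contact and starting the rise.

Emit:
jog_arm:
  rows:
    - [[10, 0, 0, 0, -1], [10, 0, 0, 0, -1], [8, 0, 0, 0, -1], [5, 0, 0, 0, -1], [4, 0, 0, 0, -1], [3, 0, 1, 0, -1], [3, 0, 2, 0, -1]]

```text
time_s: 11.78
eef_pos: [0.4071, 0.1995, 0.0564]
ee_rot: [-0.001, 1.0, -0.007, -0.003]
contact_force: [-1.4, -1.2, 1.0]
gripper_width: 1.003
grasp_force: 0.6
```

```bash
cat >> h.py <<'E'
def rack(y0=.08,y1=.32,n="side"):
    c=camera(n); W=cloud(c); im=c["img"].astype(int)
    m=np.isfinite(W[...,2])&(im.min(2)>95)&(W[...,2]>.012)&(W[...,2]<.11)&(W[...,0]>.38)&(W[...,0]<.60)&(W[...,1]>y0)&(W[...,1]<y1)
    k,l,s,_=cv2.connectedComponentsWithStats(m.astype(np.uint8)); i=1+np.argmax(s[1:,4])
    return c,W[l==i],s[i]
E
python3 -c "
from h import *
st()
c,P,s=rack(); print(s)
for a in np.arange(.39,.56,.01):
    q=P[(P[:,0]>=a)&(P[:,0]<a+.01)]
    if len(q)>3: print(round(a,3),len(q),np.round(np.percentile(q[:,2],[2,50,95]),3))
i=c['img'][180:300,200:360]
cv2.imwrite('pics/side2c.png',cv2.resize(i[:,:,::-1],None,fx=4,fy=4,interpolation=3))"
```

```text
t 11.78 tcp [0.4071 0.1995 0.0564] toolz [-0.006  0.002 -1.   ] line yaw -0.0131 F [-1.4 -1.2  1. ] q [ 0.45 -0.14 -0.38  1.33  0.   -2.68]
[250 222  27  50 606]
0.41 79 [0.017 0.05  0.078]
0.42 75 [0.019 0.06  0.077]
0.43 49 [0.014 0.052 0.075]
0.44 113 [0.033 0.06  0.076]
0.45 33 [0.038 0.057 0.074]
0.46 196 [0.031 0.057 0.073]
0.47 61 [0.056 0.071 0.074]
```

View pics/side2c.png

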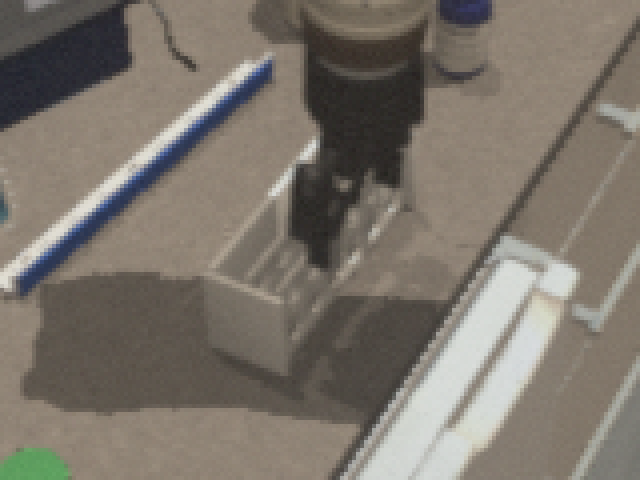

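The crop shows the fingertips at (320,250) on the deck, and the top edge is already about 5 mm higher on the robot side: it is tipping, not sliding. Continuing the arc.

Emit:
jog_arm:
  rows:
    - [[6, 0, 4, 0, -1], [7, 0, 3.5, 0, -1], [7, 0, 3, 0, -1], [7, 0, 2, 0, -1]]

```text
time_s: 12.32
eef_pos: [0.4349, 0.1996, 0.0691]
ee_rot: [-0.001, 1.0, -0.007, -0.003]
contact_force: [-0.5, -0.1, 1.1]
gripper_width: 1.001
grasp_force: 0.5
```

```bash
python3 -c "
from h import *
st()
c,P,s=rack(); print(s)
for a in np.arange(.39,.56,.01):
    q=P[(P[:,0]>=a)&(P[:,0]<a+.01)]
    if len(q)>3: print(round(a,3),len(q),np.round(np.percentile(q[:,2],[2,50,95]),3))
"
```

```text
t 12.32 tcp [0.4349 0.1996 0.0691] toolz [-0.005  0.002 -1.   ] line yaw -0.0132 F [-0.5 -0.1  1.1] q [ 0.43 -0.08 -0.3   1.35  0.   -2.7 ]
[ 243  206   59   62 1313]
0.41 45 [0.023 0.028 0.039]
0.42 302 [0.022 0.035 0.056]
0.43 366 [0.028 0.057 0.074]
0.44 189 [0.015 0.076 0.089]
0.45 86 [0.037 0.047 0.086]
0.46 88 [0.036 0.069 0.08 ]
0.47 68 [0.032 0.072 0.079]
0.48 61 [0.048 0.057 0.071]
0.49 108 [0.054 0.065 0.069]
```

The top slope is about 24°, as planned. Now taking it past the balance point.

Emit:
jog_arm:
  rows:
    - [[7, 0, 2, 0, -1], [7, 0, 1, 0, -1], [7, 0, 0, 0, -1], [7, 0, 0, 0, -1], [6, 0, 0, 0, -1], [0, 0, 0, 0, -1], [0, 0, 0, 0, -1]]

```text
time_s: 13.25
eef_pos: [0.468, 0.1996, 0.0717]
ee_rot: [-0.001, 1.0, -0.007, -0.003]
contact_force: [-0.5, 0.4, 0.4]
gripper_width: 0.998
grasp_force: 0.0
```

```bash
python3 -c "
from h import *
st()
c,P,s=rack(); print(s)
for a in np.arange(.39,.58,.01):
    q=P[(P[:,0]>=a)&(P[:,0]<a+.01)]
    if len(q)>3: print(round(a,3),len(q),np.round(np.percentile(q[:,2],[2,50,95]),3))
i=c['img'][180:300,200:360]
cv2.imwrite('pics/side3c.png',cv2.resize(i[:,:,::-1],None,fx=4,fy=4,interpolation=3))
"
```

```text
t 13.25 tcp [0.468  0.1996 0.0717] toolz [-0.006  0.002 -1.   ] line yaw -0.0131 F [-0.5  0.4  0.4] q [ 0.4  -0.01 -0.23  1.35  0.   -2.73]
[ 230  208   56   55 1183]
0.45 6 [0.087 0.092 0.106]
0.46 77 [0.02  0.041 0.07 ]
0.47 365 [0.021 0.048 0.061]
0.48 118 [0.015 0.054 0.059]
0.49 150 [0.02  0.054 0.06 ]
0.5 138 [0.025 0.054 0.058]
0.51 90 [0.027 0.055 0.062]
0.52 81 [0.027 0.055 0.063]
0.53 137 [0.026 0.053 0.058]
0.54 21 [0.031 0.054 0.058]
```

View pics/side3c.png

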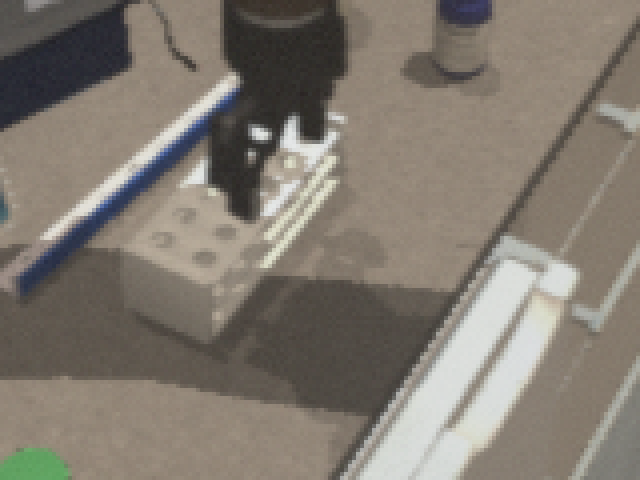

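The rack stands on its base with the holes up, at x 0.467–0.541. Now backing off, lowering behind it, and turning to the stop's yaw.

Emit:
jog_arm:
  rows:
    - [[-10, 0, 4, 0, -1], [-15, 0, 0, -0.04, -1], [-17, 0, 0, -0.04, -1], [0, 0, -15, -0.03, -1], [0, 0, -20, 0, -1], [0, 0, -20, 0, -1], [0, 0, 0, 0, -1]]

```text
time_s: 14.18
eef_pos: [0.4251, 0.199, 0.0189]
ee_rot: [-0.0, 0.998, -0.062, -0.004]
contact_force: [0.2, 0.8, 0.1]
gripper_width: 0.998
grasp_force: 0.0
```

```bash
python3 -c "
from h import *
st()
c,P,s=rack(); T=P[(P[:,2]>.045)&(P[:,2]<.07)]
r=cv2.minAreaRect((T[:,:2]*1000).astype(np.float32)); print(r)
"
```

```text
t 14.18 tcp [0.4251 0.199  0.0189] toolz [-0.008  0.001 -1.   ] line yaw -0.1233 F [0.2 0.8 0.1] q [ 0.44 -0.07 -0.4   1.25  0.   -2.58]
((505.9302062988281, 199.73098754882812), (73.07376098632812, 197.57467651367188), 0.017580248415470123)
```

Emit:
jog_arm:
  rows:
    - [[8, 0, 0, 0, -1], [8, 0, 0, 0, -1], [5, 0, 0, 0, -1], [4, 0, 0, 0, -1], [4, 0, 0, 0, -1], [4, -0.5, 0, 0, -1], [4, -0.5, 0, 0, -1], [4, -0.5, 0, 0, -1], [4, -0.5, 0, 0, -1], [4, -0.5, 0, 0, -1], [4, -0.5, 0, 0, -1], [4, -0.5, 0, 0, -1], [4, -0.5, 0, 0, -1], [4, -0.5, 0, 0, -1], [3, 0, 0, 0, -1], [0, 0, 0, 0, -1]]

```text
time_s: 16.23
eef_pos: [0.4946, 0.195, 0.0207]
ee_rot: [-0.001, 0.998, -0.062, -0.002]
contact_force: [-0.5, -0.3, -0.3]
gripper_width: 0.998
grasp_force: 0.0
```

```bash
python3 -c "
from h import *
st()
for n in ('side','scene'):
    c,P,s=rack(n=n); T=P[(P[:,2]>.045)&(P[:,2]<.07)]
    r=cv2.minAreaRect((T[:,:2]*1000).astype(np.float32)); print(r)
c=camera('side');i=c['img'][180:300,200:360]
cv2.imwrite('pics/side4c.png',cv2.resize(i[:,:,::-1],None,fx=4,fy=4,interpolation=3))
"
```

```text
t 16.23 tcp [0.4946 0.195  0.0207] toolz [-0.005  0.003 -1.   ] line yaw -0.1233 F [-0.5 -0.3 -0.3] q [ 0.37  0.07 -0.25  1.25  0.   -2.64]
((546.0914916992188, 217.50729370117188), (146.27593994140625, 76.29371643066406), 85.34581756591797)
((549.4969482421875, 265.0121154785156), (41.11861038208008, 78.36466217041016), 81.00588989257812)
```

View pics/side4c.png

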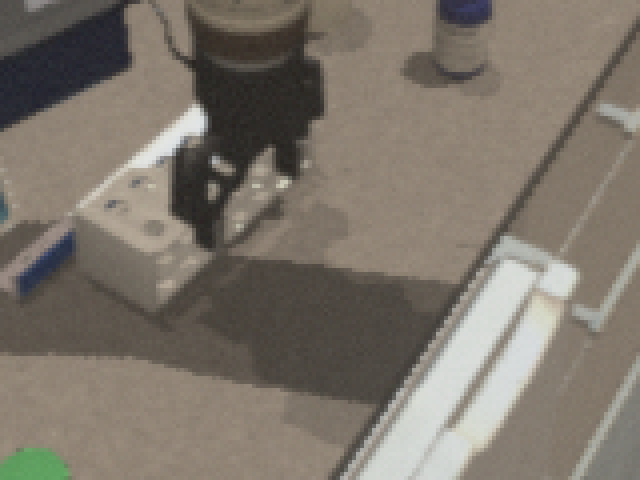

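The rack is upright and parallel, close in front of the stop (corner at about (75,215)). I'll creep in while watching the force.

Emit:
jog_arm:
  rows:
    - [[2, 0, 0, 0, -1], [2, 0, 0, 0, -1], [2, -0.5, 0, 0, -1], [2, 0, 0, 0, -1], [2, -0.5, 0, 0, -1], [0, 0, 0, 0, -1]]

```text
time_s: 17.12
eef_pos: [0.5044, 0.194, 0.0208]
ee_rot: [-0.001, 0.998, -0.062, -0.003]
contact_force: [0.4, 0.3, 0.2]
gripper_width: 0.999
grasp_force: 0.0
```

Emit:
jog_arm:
  rows:
    - [[1, 0, 0, 0, -1], [1, 0, 0, 0, -1], [0, 0, 0, 0, -1]]

```text
time_s: 17.5
eef_pos: [0.5055, 0.1942, 0.0208]
ee_rot: [-0.001, 0.998, -0.062, -0.003]
contact_force: [-4.3, 1.0, 3.2]
gripper_width: 1.0
grasp_force: 2.6
```

Emit:
jog_arm:
  rows:
    - [[0.7, 0, 0, 0, -1], [0, 0, 0, 0, -1], [0, 0, 0, 0, -1]]

```text
time_s: 17.88
eef_pos: [0.5055, 0.1942, 0.0208]
ee_rot: [-0.001, 0.998, -0.062, -0.004]
contact_force: [-9.1, 1.8, 5.7]
gripper_width: 1.001
grasp_force: 4.6
```

Firm contact at about 9 N, and the position has stopped advancing. Backing straight off and checking.

Emit:
jog_arm:
  rows:
    - [[-2, 0, 0, 0, -1], [-4, 0.5, 0, 0, -1], [-10, 1, 0, 0, -1], [-20, 2, 0, 0, -1], [-30, 4, 0, 0, -1], [-40, 5, 20, 0, -1], [-20, 0, 40, 0, -1], [0, 0, 60, 0, -1], [0, 0, 40, 0, -1], [0, -40, 0, 0, -1], [0, -50, 0, 0, -1], [0, -50, 0, 0, -1], [0, -50, 0, 0, -1], [0, 0, 0, 0, -1]]

```text
time_s: 19.62
eef_pos: [0.3804, 0.0142, 0.1809]
ee_rot: [-0.001, 0.998, -0.064, -0.002]
contact_force: [-0.0, -0.3, -1.0]
gripper_width: 1.001
grasp_force: 0.0
```

```bash
python3 -c "
from h import *
st()
for n in ('side','scene'):
    c,P,s=rack(n=n); print(s)
    T=P[(P[:,2]>.045)&(P[:,2]<.07)&(P[:,0]<.572+.124*(P[:,1]-.05)+.02)]
    r=cv2.minAreaRect((T[:,:2]*1000).astype(np.float32)); print(r, cv2.boxPoints(r).round(0).tolist())
    F=T[T[:,2]<.058]; A=np.c_[F[:,:2],np.ones(len(F))]; print('deck plane',np.linalg.lstsq(A,F[:,2],rcond=None)[0], np.median(F[:,2]))
c=camera('side');i=c['img'][160:280,180:340]
cv2.imwrite('pics/side5c.png',cv2.resize(i[:,:,::-1],None,fx=4,fy=4,interpolation=3))
"
```

```text
t 19.62 tcp [0.3804 0.0142 0.1809] toolz [-0.004  0.002 -1.   ] line yaw -0.1281 F [-0.  -0.3 -1. ] q [ 0.04 -0.33 -0.3   1.61  0.   -2.98]
[ 215  195   61   59 1569]
((553.1533813476562, 190.59808349609375), (198.44415283203125, 75.80442810058594), 83.3966293334961) [[504.0, 96.0], [579.0, 88.0], [602.0, 285.0], [527.0, 294.0]]
deck plane [ 0.00090071 -0.00136218  0.05438371] 0.05493195641802682
[ 198  190   76   49 1714]
((549.4462890625, 187.98092651367188), (194.31080627441406, 77.83563232421875), 82.87814331054688) [[499.0, 96.0], [576.0, 87.0], [600.0, 280.0], [523.0, 289.0]]
deck plane [-0.00133404  0.00054978  0.05432535] 0.05376179829052799
```

View pics/side5c.png

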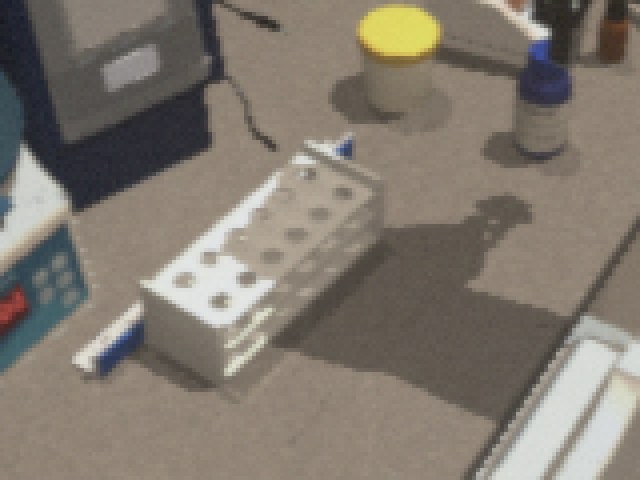

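The rack stands level (deck slope under 0.002), with yaw -0.12 matching the stop, flush against it and inside its ends. The other things are undisturbed. Handing in.

```bash
python3 -c "
from bench import order
print(order.close_job())"
```

```text
the job is handed in; nothing more can be done
None
```

The rack was tipped onto its base and pushed flush against the blue stop, within its length; the bottles, vial, cup, stapler and timer were not touched, and the job is handed in (it returned no verdict).

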